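# Line up the seasoning shakers beside the sauce pan

### The arm

A 7-joint arm with a two-finger parallel gripper is mounted at the origin on the work surface. World frame = base frame: x ahead of the robot, y to its left, z up, the work surface at z = 0. Lengths are in m, angles in rad, forces in N, time in s.
With the tool pointing down it reaches from about 0.4 to 0.85 m from the base axis. Payload 6.9 kg.
Tool frame: the origin (TCP) lies midway between the tips of the shut fingers; the grasp point (between the pads) lies behind it (ctrl.pinch_z is the z of the grasp point in the tool frame, in m); z points along the fingers, y is the direction in which the jaws open and shut (so a half turn about z gives the same grasp; the last joint's range is limited). The gripper opens to 85 mm and grips with 20 to 120 N. Pads are 22 mm wide; open, the fingers measure 114 mm over their backs; the gripper's body (76 mm by 85 mm) begins 54 mm behind the grasp point. The pads swing forward as they close: fully open they stand 13 mm farther back than shut.
Start: joints at [1.282, 0.507, -0.238, 1.5, 0.126, 1.149, -0.155], TCP at [0.24, -0.577, 0.231] pointing down, gripper open.
Joint ranges: [-3.08, 3.08], [-0.24, 2.05], [-1.43, 1.35], [0, 2.5], [-1.52, 4.66], [0.17, 1.96], [-2.89, 2.89]. Speed limits (rad/s): [2.39, 2.39, 3.14, 3.14, 3.14, 3.14, 3.14].

### API

Orientations are given as a unit quaternion [w, x, y, z].
In Python, from station import ctrl, get_state, vision, ticket, models gives the robot as it stands. Calls block until the motion is done:
- ctrl.movep(position, orientation): joint-space move of the TCP to a pose.
- ctrl.movel(position, frame=None, max_speed=0.15): straight line of the TCP; frame=None keeps the orientation; max_speed is the mean speed in m/s.
- ctrl.set_joints(angles): joint-space move.
- ctrl.ungrasp() and ctrl.close_gripper(force=None): open the fingers fully, or close them until they stop; force is the grip in N (None keeps the last).
- ctrl.pause(seconds).
- ctrl.ik(position, orientation): joint angles nearest the present ones, or None.
- get_state(): the state.
- vision.grab_frame(name): name is "side" or "top" or "wrist"; returns (picture, depth): 420x560x3 uint8, blue, green, red; 420x560 float32, m along the optical axis (not along the pixel's ray), 0 where there is no reading.
- vision.camera_info(name): a dict with "mtx" (3x3 intrinsics, pixels), "R" (3x3) and "t" (3): a world point X has camera coordinates R X + t; the wrist camera has in their place "hand_eye" (4x4, takes a point from camera to tool coordinates, whose origin is the TCP and whose axes are the flange's). Camera axes: x right, y down, z forward; pixel columns grow to the right and rows downward; lengths in m; the calibration is good to about 2 mm. A picture is of the moment at which its call begins: read the wrist's pose just before it. camera_info takes no time and is no camera call.
A pose or a line that the arm cannot do raises ctrl.Unreachable and nothing moves.
- ticket.close_job(): hands the job in, once; it reports no verdict.
Trained networks look in the newest picture that a camera, given by its name, has taken for a name from the list of things; names that differ only in an ending like _2 or _b are one class to them, and where a whole thing is asked for, a point or a joint stands for the part that bears it (a point fixed in the world has none). Each returns a list of dicts, best first, with "p" (0 to 1); they miss things now and then, are a little off and sometimes report something else, mostly with a low value. They report only what shows in the picture. A call takes as long as a camera call. They do not tell look-alikes from the thing itself.
- models.recognise(camera, target): "point" ([column, row] in pixels, amid what is visible of it).
- models.masks_of(camera, target): "mask" (420x560 bool, what is visible of it) and "point" ([column, row] in pixels, amid what is visible of it).
The state is a dict: "time": time; "qpos": joint angles; "qd": joint speeds; "tau": joint torques, N m; "tcp_pos": TCP position; "eef_rot": TCP orientation; "contact_force": force on the tool from outside, world axes, zero at the start; "wrist_torque": the same for the moment, N m; "width": finger opening in m.
Only numpy, scipy, OpenCV 4.12 (cv2) and the standard library are available. Lean on these libraries where they do the work, as an engineer would, in place of code of your own. Each camera call takes 0.05 s, during which the arm holds its last target. There are 200 camera calls.

### The job

Put the four seasoning shakers away in the shaker tray, one to a bay in order of height: the shortest in the bay next to the lidded sauce pan, so the spoon hand has room, rising to the tallest at the other end. Set each one down gently and upright in the middle of its round mat, without tipping or dropping any, and leave the pan and the can where they are.

Things in the scene. Friction and masses are not known exactly. Their poses are not given: they have to be found in the camera images.
- yellow (a point): loose seasoning shaker: upright stainless steel cylinder, diameter 50 mm, 70 mm tall over all, its top 20 mm a domed yellow plastic cap with small holes; about 110 g, give or take a quarter. The point is its centre, 35 mm above its underside; z is its axis, up.
- green (a point): loose seasoning shaker: upright stainless steel cylinder, diameter 53 mm, 90 mm tall over all, its top 20 mm a domed green plastic cap with small holes; about 150 g, give or take a quarter. The point is its centre, 45 mm above its underside; z is its axis, up.
- blue (a point): loose seasoning shaker: upright stainless steel cylinder, diameter 56 mm, 110 mm tall over all, its top 20 mm a domed blue plastic cap with small holes; about 190 g, give or take a quarter. The point is its centre, 55 mm above its underside; z is its axis, up.
- red (a point): loose seasoning shaker: upright stainless steel cylinder, diameter 60 mm, 130 mm tall over all, its top 20 mm a domed red plastic cap with small holes; about 240 g, give or take a quarter. The point is its centre, 65 mm above its underside; z is its axis, up.
- mat1: fixed round black rubber mat, diameter 76 mm, in bay 1 of the shaker tray (bays count from the robot's left to its right). Origin: centre of its underside; its top is 3 mm higher. x points across the tray away from the robot, y along the row to the left. The tray is fixed, stainless, 374 mm long and 110 mm deep: four bays side by side, centres 92 mm apart.
- mat2: fixed round black rubber mat, diameter 76 mm, in bay 2 of the shaker tray (bays count from the robot's left to its right). Origin: centre of its underside; its top is 3 mm higher. x points across the tray away from the robot, y along the row to the left. Each bay is 90 mm along the row by 106 mm across inside; the steel walls between bays are 2 mm thick.
- mat3: fixed round black rubber mat, diameter 76 mm, in bay 3 of the shaker tray (bays count from the robot's left to its right). Origin: centre of its underside; its top is 3 mm higher. x points across the tray away from the robot, y along the row to the left. The tray's walls and rim rise 12 mm above the mats' undersides.
- mat4: fixed round black rubber mat, diameter 76 mm, in bay 4 of the shaker tray (bays count from the robot's left to its right). Origin: centre of its underside; its top is 3 mm higher. x points across the tray away from the robot, y along the row to the left. The row is straight; mat1 and mat4 are its ends.
- pan: lidded sauce pan standing just beyond one end of the tray, left or right: rectangular stainless pan 162 mm by 176 mm, 69 mm high, flat lid with a wire handle up to 88 mm; loose, 1.6 kg, a bystander. Origin: centre of its underside.
- can: unopened tomato can beyond the tray's other end: red with a pale band, diameter 101 mm, 116 mm tall, loose, 0.9 kg, a bystander. Origin: centre of its underside.
Not all that is in view belongs to the job. Leave any pink look-alike of the mat2 alone. What is shaped like the part that bears green but white is not meant.

How it is judged:
By the outcome, as a careful person would: the job done as asked, in the order asked, and still so for the second after the job is handed in, with the robot touching nothing.
It also fails if it takes over 102 s, if anything falls off the work surface, if the arm or the gripper's body presses on something with over 40 N, if the wrist force passes 120 N, or if a joint passes its speed limit or range.

## Working session

There is one attempt and no reset: what is moved stays moved. The work goes in short steps, each a Python script; the robot and the scene stay as the last script left them, time stands still between calls to the robot, and variables do not carry over. Pictures are saved under pics/ and viewed, on a budget of 14 in all, crops included, one or two more only if the job needs it, and the job is handed in when it is done.

```bash
ls; mkdir -p pics
python3 - <<'E'
from station import ctrl, get_state, vision, models
import cv2, numpy as np
s=get_state(); print(s['time'],s['tcp_pos'],s['eef_rot'],s['width'],ctrl.pinch_z)
ims=[]
for c in("top","side"):
    im,d=vision.grab_frame(c); cv2.imwrite(f"pics/{c}0.png",im)
    np.save(f"pics/{c}d.npy",d)
    i=vision.camera_info(c); print(c,i)
    for t in "yellow green blue red mat1 pan can".split():
        for r in models.recognise(c,t):
            print(c,t,round(r['p'],2),np.round(r['point']),)
E
```

```text
pics
0.0 [ 0.23953175 -0.57673225  0.23040892] [-8.86675795e-04  9.80677147e-01  1.95631043e-01 -2.05904495e-04] 0.08532288286561074 -0.0187
top {'mtx': array([[423.86040386,   0.        , 278.85992812],
       [  0.        , 423.86040386, 212.23157208],
       [  0.        ,   0.        ,   1.        ]]), 'R': array([[-0.00962023, -0.99985541,  0.01402181],
       [-0.98683171,  0.00722882, -0.16158875],
       [ 0.16146402, -0.01539168, -0.98675857]]), 't': array([0.02684616, 0.64503599, 1.00309323])}
top yellow 0.77 [383. 304.]
top green 0.96 [166. 273.]
top green 0.78 [176. 314.]
top blue 0.91 [314. 283.]
top red 0.69 [254. 302.]
top mat1 0.94 [312. 208.]
top mat1 0.9 [253. 157.]
top mat1 0.72 [321. 139.]
top mat1 0.7 [279. 213.]
top mat1 0.69 [244. 214.]
top mat1 0.56 [349. 204.]
top pan 0.64 [160. 198.]
top pan 0.31 [317. 283.]
top can 0.64 [433. 182.]
top can 0.41 [315. 207.]
side {'mtx': array([[401.53415502,   0.        , 274.08622565],
       [  0.        , 401.53415502, 205.804017  ],
       [  0.        ,   0.        ,   1.        ]]), 'R': array([[-0.9367736 , -0.34988472,  0.00599164],
       [-0.26720529,  0.7041439 , -0.65786222],
       [ 0.22595696, -0.61786896, -0.75311446]]), 't': array([0.61242641, 0.17787309, 0.7920629 ])}
side yellow 0.59 [398. 159.]
side green 0.93 [356. 338.]
side blue 0.85 [360. 192.]
side blue 0.36 [280. 186.]
side mat1 0.94 [282. 185.]
side mat1 0.85 [203. 214.]
side mat1 0.83 [255. 243.]
side mat1 0.77 [213. 162.]
side mat1 0.73 [268. 216.]
side mat1 0.57 [291. 158.]
side mat1 0.37 [361. 192.]
side pan 0.97 [198. 310.]
side can 0.6 [300.  95.]
```

View pics/top0.png

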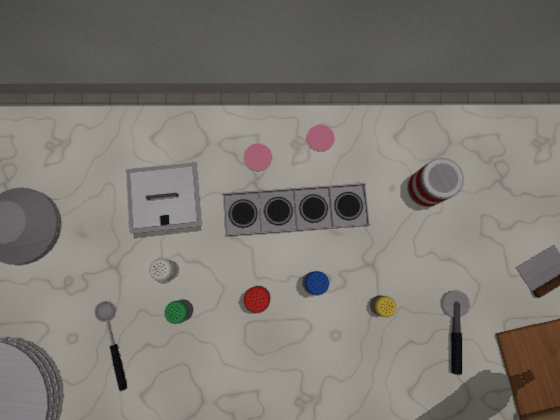

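View pics/side0.png

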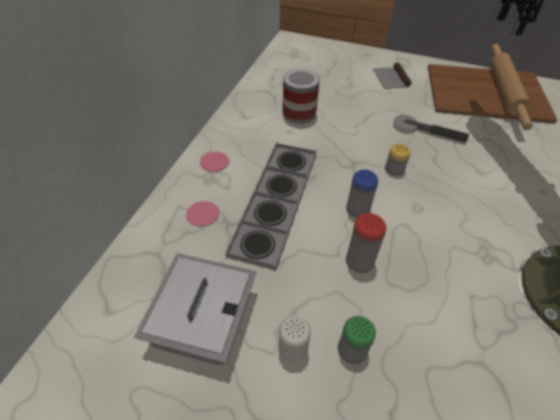

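Top view: the pan is on the robot's left, at (163,198), so bay 1 (243,213) gets yellow, then green, blue and red in bay 4 (349,206). The white shaker (161,270) and the pink discs are decoys.

```bash
cat > h.py <<'E'
from station import ctrl, get_state, vision, models, ticket
import cv2, numpy as np
H=dict(yellow=.07,green=.09,blue=.11,red=.13)
HUE=dict(yellow=(18,38),green=(50,85),blue=(100,130),red=(-8,8))
def cloud(cam,d):
    i=vision.camera_info(cam); v,u=np.mgrid[:420,:560]
    P=np.stack([u,v,np.ones_like(u)],-1)@np.linalg.inv(i['mtx']).T*d[...,None]
    X=(P-i['t'])@i['R']; X[d==0]=np.nan
    return X
def onplane(cam,p,z):
    i=vision.camera_info(cam); r=i['R'].T@np.linalg.inv(i['mtx'])@[p[0],p[1],1]; c=-i['R'].T@i['t']
    return c+r*(z-c[2])/r[2]
def caps(im,X,offs=0):
    hsv=cv2.cvtColor(im,cv2.COLOR_BGR2HSV); out={}
    h=hsv[...,0].astype(int); h[h>170]-=180
    for n,(a,b) in HUE.items():
        # widen by a closing so that the holes count; keep points of the cap's height
        m=((h>=a)&(h<=b)&(hsv[...,1]>120)&(hsv[...,2]>40)).astype(np.uint8)
        m=cv2.morphologyEx(m,cv2.MORPH_CLOSE,np.ones((5,5)))>0
        m&=(X[...,2]>H[n]+offs-.024)&(X[...,2]<H[n]+offs+.012)
        k,l,st,_=cv2.connectedComponentsWithStats(m.astype(np.uint8))
        if k<2: out[n]=None; continue
        m=l==1+st[1:,4].argmax(); q=X[m]
        c,r=cv2.minEnclosingCircle(q[:,:2].astype(np.float32))
        out[n]=(np.array(c),r,m.sum(),np.percentile(q[:,2],[5,95]),(np.percentile(q[:,:2],2,0)+np.percentile(q[:,:2],98,0))/2)
    return out
E
python3 - <<'E'
from h import *
np.set_printoptions(precision=4,suppress=True)
for c in("top","side"):
    im=cv2.imread(f"pics/{c}0.png"); X=cloud(c,np.load(f"pics/{c}d.npy"))
    print(c,{k:v for k,v in caps(im,X).items()})
    vision.grab_frame(c)
    for r in models.masks_of(c,"mat1"):
        m=r['mask']; cc,(a,b),_=cv2.fitEllipse(max(cv2.findContours(m.astype(np.uint8),0,2)[0],key=len))
        print('mat',round(r['p'],2),np.round(cc),im[m].mean(0).round(),onplane(c,cc,.003),np.nanmedian(X[m],0),m.sum())
    for t in("pan","can","green"):
        for r in models.masks_of(c,t): print(t,round(r['p'],2),np.nanpercentile(X[r['mask']],[2,50,98],0).ravel())
E
```

```text
top {'yellow': (array([ 0.4138, -0.2297]), 0.02442762814462185, np.int64(348), array([0.0581, 0.0712]), array([ 0.4151, -0.2291])), 'green': (array([0.4078, 0.2634]), 0.02491513080894947, np.int64(388), array([0.0795, 0.0917]), array([0.4079, 0.2628])), 'blue': (array([ 0.4712, -0.0633]), 0.02733674645423889, np.int64(432), array([0.1013, 0.1116]), array([ 0.472, -0.063])), 'red': (array([0.4362, 0.0756]), 0.02945404313504696, np.int64(539), array([0.1213, 0.1311]), array([0.4368, 0.0745]))}
mat 0.9 [348. 206.] [40. 41. 41.] [ 0.6687 -0.1601  0.003 ] [ 0.6678 -0.1596  0.0069] 637
mat 0.82 [320. 138.] [113.  96. 159.] [ 0.8546 -0.0916  0.003 ] [ 0.8546 -0.0916  0.0032] 568
mat 0.81 [242. 213.] [43. 44. 44.] [0.6518 0.1156 0.003 ] [0.6512 0.1161 0.0071] 700
mat 0.76 [257. 157.] [114.  97. 159.] [0.8031 0.0763 0.003 ] [0.803  0.0773 0.0032] 601
mat 0.72 [313. 209.] [42. 42. 43.] [ 0.6618 -0.068   0.003 ] [ 0.6608 -0.0681  0.007 ] 659
mat 0.65 [278. 211.] [40. 41. 41.] [0.6578 0.0241 0.003 ] [0.6579 0.0252 0.007 ] 638
mat 0.42 [178. 311.] [54. 90. 44.] [0.4044 0.2765 0.003 ] [0.4098 0.25
[... 870 characters left out ...]
.003 ] [0.6474 0.117  0.0074] 768
mat 0.75 [270. 213.] [52. 54. 55.] [0.6554 0.0215 0.003 ] [0.6545 0.0252 0.0075] 638
mat 0.75 [202. 213.] [112. 101. 163.] [0.8006 0.0773 0.003 ] [0.8004 0.0774 0.0034] 666
mat 0.64 [214. 161.] [112. 100. 162.] [ 0.8522 -0.0906  0.003 ] [ 0.8519 -0.0906  0.0033] 475
mat 0.58 [292. 160.] [52. 55. 56.] [ 0.6667 -0.1642  0.003 ] [ 0.6658 -0.1592  0.0072] 466
pan 0.97 [0.6016 0.2233 0.0213 0.6756 0.322  0.0687 0.7595 0.3926 0.0847]
can 0.57 [ 0.6635 -0.4119  0.0052  0.7041 -0.3336  0.0882  0.758  -0.318   0.1182]
green 0.97 [0.3829 0.2476 0.0093 0.4065 0.2805 0.0837 0.43   0.2917 0.0915]
green 0.68 [0.4801 0.2857 0.0104 0.5016 0.3181 0.085  0.5264 0.3302 0.0914]
```

```bash
cat >> h.py <<'E'
from scipy.spatial.transform import Rotation as Rn
MAT=[np.array(p) for p in((.6512,.1161),(.6579,.0252),(.6608,-.0681),(.6678,-.1596))]
_c=np.mean(MAT,0); _d=(MAT[3]-MAT[0])/np.linalg.norm(MAT[3]-MAT[0])
MAT=[_c+_d*.092*(i-1.5) for i in range(4)]
CAP=dict(yellow=(.4145,-.2294),green=(.4079,.2631),blue=(.4716,-.0631),red=(.4365,.0750))
ZG=dict(yellow=.038,green=.050,blue=.066,red=.084)
BAY=dict(yellow=0,green=1,blue=2,red=3)
def quat(s):
    jaw=np.array([-_d[1],_d[0],0])*s; z=np.array([0,0,-1.]); x=np.cross(jaw,z)
    q=Rn.from_matrix(np.stack([x,jaw,z],1)).as_quat(); return np.r_[q[3],q[:3]]
def wcaps():
    s=get_state(); im,d=vision.grab_frame("wrist"); i=vision.camera_info("wrist"); v,u=np.mgrid[:420,:560]
    P=np.stack([u,v,np.ones_like(u)],-1)@np.linalg.inv(i['mtx']).T*d[...,None]
    q=s['eef_rot']; he=i['hand_eye']
    X=(P@he[:3,:3].T+he[:3,3])@Rn.from_quat(np.r_[q[1:],q[0]]).as_matrix().T+s['tcp_pos']
    X[d==0]=np.nan
    return im,X
E
python3 - <<'E'
from h import *
np.set_printoptions(precision=3,suppress=True)
print(MAT)
for s in(1,-1):
    for n in H:
        zt=ZG[n]-.0187
        for p,z in((CAP[n],zt),(CAP[n],zt+.15),(MAT[BAY[n]],zt+.007),(MAT[BAY[n]],zt+.157)):
            print(s,n,ctrl.ik([*p,z],quat(s)))
print(vision.camera_info("wrist"))
E
```

```text
[array([0.651, 0.116]), array([0.657, 0.024]), array([ 0.662, -0.068]), array([ 0.668, -0.159])]
1 yellow [ 0.755  0.61  -0.447  2.136  0.538  0.505 -0.041]
1 yellow [ 0.918  0.391 -0.642  1.973  0.302  0.873  0.175]
1 yellow [ 0.129  0.827 -0.614  1.618  0.58   0.886 -0.649]
1 yellow [ 0.219  0.703 -0.803  1.469  0.524  1.193 -0.6  ]
1 green [-0.262  0.615 -0.541  2.097  0.575  0.578 -1.156]
1 green [ 0.066  0.49  -1.017  1.926  0.495  1.002 -1.118]
1 green [ 0.277  0.81  -0.628  1.622  0.573  0.901 -0.508]
1 green [ 0.378  0.695 -0.841  1.465  0.533  1.22  -0.471]
1 blue [ 0.469  0.582 -0.574  2.108  0.554  0.603 -0.438]
1 blue [ 0.631  0.379 -0.759  1.927  0.316  0.958 -0.217]
1 blue [ 0.412  0.799 -0.626  1.585  0.548  0.939 -0.341]
1 blue [ 0.482  0.678 -0.782  1.417  0.486  1.245 -0.284]
1 red [ 0.2    0.52  -0.613  2.172  0.532  0.598 -0.74 ]
1 red [ 0.537  0.367 -1.036  1.97   0.373  1.01  -0.613]
1 red [ 0.495  0.787 -0.547  1.507  0.46   0.978 -0.122]
1 red [ 0.535  0.666 -0.648  1.326  0.4    1.279 -0.063]
-1 yellow [ 0.345  0.589  0.16   2.141 -0.216  0.427 -2.405]
-1 yel
[... 480 characters left out ...]
lue [-0.659  0.537  1.153  1.941 -0.573  1.042 -2.332]
-1 blue [-0.042  0.741  0.188  1.592 -0.173  0.825 -2.867]
-1 blue [-0.467  0.839  1.151  1.432 -0.768  1.362 -2.37 ]
-1 red [ 0.53   0.751 -1.226  2.169  0.935  0.925  1.934]
-1 red [ 0.634  0.439 -1.223  1.97   0.474  1.065  2.402]
-1 red [ 0.088  0.749  0.201  1.514 -0.175  0.897 -2.735]
-1 red [ 0.128  0.611  0.131  1.333 -0.081  1.203 -2.817]
{'mtx': array([[293.216,   0.   , 280.375],
       [  0.   , 293.216, 211.4  ],
       [  0.   ,   0.   ,   1.   ]]), 'hand_eye': array([[ 0.001, -0.954, -0.299,  0.075],
       [ 1.   ,  0.001, -0.001, -0.   ],
       [ 0.001, -0.299,  0.954, -0.142],
       [ 0.   ,  0.   ,  0.   ,  1.   ]])}
```

Run:
```python
from h import *
np.set_printoptions(precision=4,suppress=True)
ctrl.movep([*CAP['red'],.226],quat(1))
im,X=wcaps(); cv2.imwrite("pics/w1.png",im)
print(caps(im,X)); s=get_state(); print(s['time'],s['tcp_pos'],s['contact_force'])
```

```text
{'yellow': None, 'green': (array([0.4055, 0.2474]), 0.0198704544454813, np.int64(437), array([0.0725, 0.0863]), array([0.4061, 0.2422])), 'blue': (array([ 0.4681, -0.0619]), 0.026920665055513382, np.int64(1905), array([0.0938, 0.11  ]), array([ 0.4677, -0.0606])), 'red': (array([0.4328, 0.0751]), 0.029736721888184547, np.int64(3448), array([0.1203, 0.1302]), array([0.4328, 0.0771]))}
3.7667 [0.4368 0.0741 0.2259] [ 0.1043  0.2534 -0.401 ]
```

View pics/w1.png

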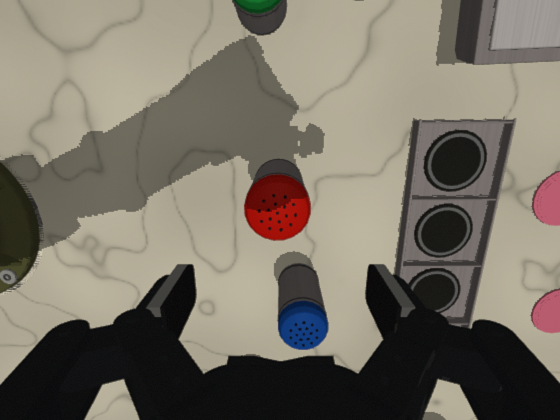

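Red cap (277,207) and blue cap (303,325) are in view between the fingers, and mats 1–3 are at the right. The wrist view puts caps about 3.5 mm nearer in x than the top camera, so I'll check the mats the same way.

Run:
```python
from h import *
np.set_printoptions(precision=4,suppress=True)
im,X=wcaps()
for r in models.masks_of("wrist","mat1"):
    print(round(r['p'],2),np.round(r['point']),np.nanmedian(X[r['mask']],0),(np.nanpercentile(X[r['mask']],1,0)+np.nanpercentile(X[r['mask']],99,0))/2)
print(MAT)
```

```text
0.98 [457. 160.] [0.6476 0.1156 0.0071] [0.6484 0.1144 0.0064]
0.86 [442. 234.] [0.6537 0.0237 0.007 ] [0.6543 0.0229 0.0061]
0.85 [438. 287.] [ 0.6643 -0.0623  0.0069] [ 0.6619 -0.0656  0.0065]
0.77 [549. 314.] [ 0.8373 -0.0957  0.0029] [ 0.8394 -0.0936  0.0023]
0.57 [546. 200.] [0.7815 0.0703 0.003 ] [0.7845 0.0729 0.0021]
[array([0.6511, 0.1162]), array([0.6567, 0.0243]), array([ 0.6622, -0.0675]), array([ 0.6677, -0.1594])]
```

```bash
cat >> h.py <<'E'
B=np.array([-.0022,-.0004]); ZM=.007
def pick(n):
    q=quat(1); p=np.array(CAP[n])+B; z=ZG[n]-.0187
    if abs(get_state()['tcp_pos'][:2]-p).max()>.005: ctrl.movep([*p,z+.142],q)
    ctrl.movel([*p,z+.04],q,max_speed=.2); ctrl.movel([*p,z],q,max_speed=.08)
    ctrl.close_gripper(30); s=get_state(); print(n,'closed',s['width'],s['contact_force'])
    ctrl.movel([*p,z+.142],q,max_speed=.12)
    s=get_state(); print('lifted',s['time'],s['width'],s['contact_force'])
def place(n):
    q=quat(1); p=MAT[BAY[n]]+B; z=ZG[n]-.0187+ZM
    ctrl.movep([*p,z+.142],q); ctrl.movel([*p,z+.03],q,max_speed=.15); ctrl.movel([*p,z+.004],q,max_speed=.04)
    ctrl.pause(.2); f0=get_state()['contact_force'][2]
    for k in np.arange(3,-2.6,-.5):
        ctrl.movel([*p,z+k*1e-3],q,max_speed=.01); s=get_state(); f=s['contact_force'][2]-f0
        if f>1.5: break
    print('touch at mm',k,f,s['tcp_pos'])
    ctrl.ungrasp(); ctrl.movel([*p,z+.03],q,max_speed=.06); ctrl.movel([*p,z+.142],q,max_speed=.25)
    s=get_state(); print('placed',s['time'],s['contact_force'])
E
python3 - <<'E'
from h import *
np.set_printoptions(precision=4,suppress=True)
pick('red')
im,d=vision.grab_frame("side"); cv2.imwrite("pics/s1.png",im)
E
```

```text
red closed 0.059176226841728144 [-1.0221 -0.5743  6.2126]
lifted 6.95 0.059559659667037024 [ 0.4867 -0.012  -2.9419]
```

View pics/s1.png

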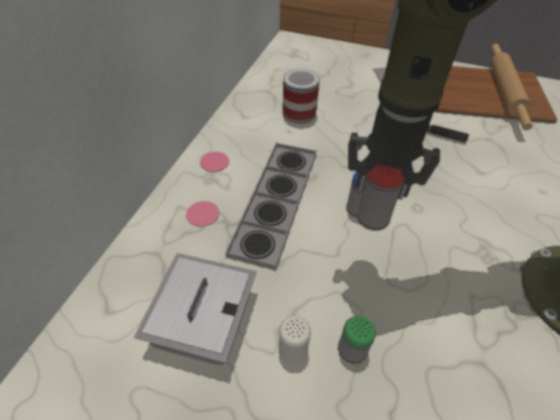

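Red is held upright at about (380,200). Next I place it.

Run:
```python
from h import *
np.set_printoptions(precision=4,suppress=True)
place('red')
q=quat(1); ctrl.movep([*(np.array(CAP['blue'])+B),ZG['blue']-.0187+.142],q)
im,d=vision.grab_frame("top"); cv2.imwrite("pics/t1.png",im); print(caps(im,cloud("top",d),.007)['red'])
im,d=vision.grab_frame("side"); cv2.imwrite("pics/s2.png",im); print(get_state()['time'])
```

```text
touch at mm 0.5 3.1509283101708294 [ 0.6656 -0.1597  0.073 ]
placed 13.275 [ 0.351  -0.5589 -0.8721]
(array([ 0.6662, -0.1577]), 0.029992742463946342, np.int64(504), array([0.1271, 0.1386]), array([ 0.6648, -0.1568]))
14.2583
```

View pics/s2.png

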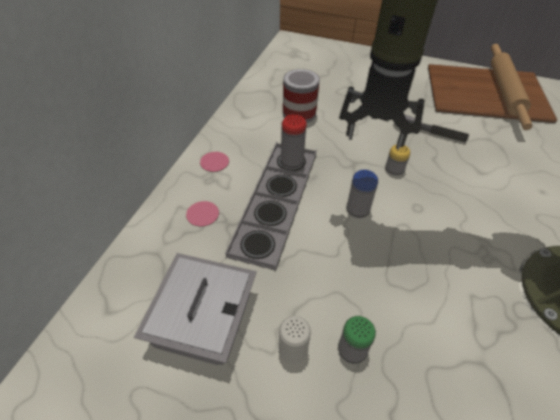

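Red stands upright in bay 4, at (293,140), within about 2 mm of centre. I'll carry on with the other three.

Run:
```python
from h import *
np.set_printoptions(precision=4,suppress=True)
for n in('blue','green'):
    pick(n)
    w=get_state()['width']
    if w<.045: print('no grasp',w); break
    place(n)
q=quat(1); ctrl.movep([*(np.array(CAP['yellow'])+B),.0193+.142],q)
im,d=vision.grab_frame("top"); cv2.imwrite("pics/t2.png",im); X=cloud("top",d)
print(caps(im,X,.007)); print(caps(im,X)['yellow'])
```

```text
blue closed 0.05539367164288003 [-1.1127 -0.2908  6.6552]
lifted 17.275 0.05525849335985308 [ 0.1288  0.8098 -2.5123]
touch at mm 0.5 2.4921684408519975 [ 0.6601 -0.0679  0.055 ]
placed 23.1083 [-0.0087  0.0348 -0.2292]
green closed 0.051775093105201515 [ 0.0547 -0.3386  5.8862]
lifted 27.7 0.052359146251750845 [ 0.2025  0.0932 -1.6779]
touch at mm 0.5 1.531366342592235 [0.6545 0.024  0.039 ]
placed 34.075 [ 0.3743 -0.0345 -0.3714]
{'yellow': (array([ 0.4138, -0.2298]), 0.024503126740455627, np.int64(338), array([0.0595, 0.0713]), array([ 0.415 , -0.2289])), 'green': (array([0.6552, 0.0269]), 0.026007136330008507, np.int64(354), array([0.0881, 0.0986]), array([0.6548, 0.0274])), 'blue': (array([ 0.6606, -0.0681]), 0.027853719890117645, np.int64(419), array([0.1081, 0.1186]), array([ 0.66  , -0.0678])), 'red': (array([ 0.6662, -0.1573]), 0.03018823452293873, np.int64(505), array([0.1267, 0.1384]), array([ 0.6647, -0.157 ]))}
(array([ 0.4138, -0.2298]), 0.024503126740455627, np.int64(345), array([0.0583, 0.0713]), array([ 0.415 , -0.2287]))
```

View pics/t2.png

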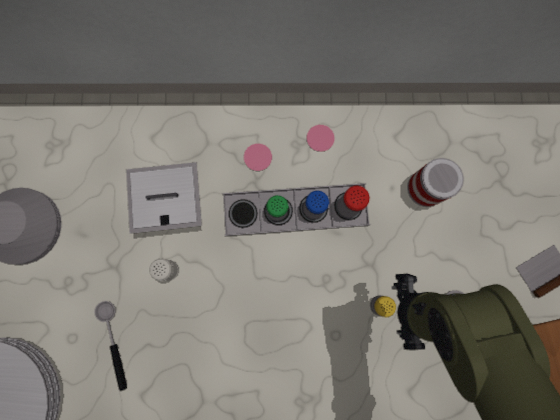

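Red, blue and green stand in bays 4, 3 and 2 (357,199; 317,203; 277,206). Yellow is last.

Run:
```python
from h import *
np.set_printoptions(precision=4,suppress=True)
pick('yellow')
if get_state()['width']>.045: place('yellow')
ctrl.movep([.45,-.25,.3],quat(1))
ims=[]
for c in("top","side"):
    im,d=vision.grab_frame(c); X=cloud(c,d); ims.append(im)
    print(c,{k:v and (v[0],v[1],v[3]) for k,v in caps(im,X,.007).items()})
    for t in("pan","can"):
        for r in models.masks_of(c,t)[:1]: print(t,round(r['p'],2),np.nanpercentile(X[r['mask']],[2,50,98],0).ravel())
cv2.imwrite("pics/end_s.png",ims[1]); cv2.imwrite("pics/end_t.png",cv2.resize(ims[0][150:260,120:480],None,fx=2.2,fy=2.2))
print(get_state()['time'],MAT)
```

```text
yellow closed 0.04938214600699215 [-0.8718  0.656   6.2083]
lifted 38.5083 0.0489766416350627 [ 0.0967  0.8806 -0.6142]
touch at mm 0.0 6.607821622984672 [0.649  0.1158 0.0269]
placed 45.4083 [ 0.213  -1.1338 -0.3956]
top {'yellow': (array([0.6504, 0.1147]), 0.025196637958288193, array([0.0656, 0.0783])), 'green': (array([0.6557, 0.0266]), 0.02625374123454094, array([0.0877, 0.0984])), 'blue': (array([ 0.6606, -0.068 ]), 0.027703067287802696, array([0.1077, 0.1183])), 'red': (array([ 0.6658, -0.1583]), 0.030201023444533348, array([0.1269, 0.1382]))}
pan 0.85 [0.6043 0.223  0.0623 0.6802 0.3061 0.0685 0.7617 0.3919 0.0843]
can 0.77 [ 0.6656 -0.4107  0.0062  0.707  -0.3528  0.115   0.7574 -0.3179  0.1195]
side {'yellow': (array([0.648 , 0.1161]), 0.023995306342840195, array([0.0625, 0.0781])), 'green': (array([0.6528, 0.0305]), 0.020000750198960304, array([0.0932, 0.0979])), 'blue': (array([ 0.6577, -0.0642]), 0.02564595453441143, array([0.1052, 0.118 ])), 'red': (array([ 0.6633, -0.1569]), 0.029821256175637245, array([0.12  , 0.1378]))}
pan 0.74 [0.6016 0.2239 0.0258 0.6753 0.3217 0.0687 0.7575 0.3925 0.0855]
can 0.56 [ 0.6633 -0.4091  0.0109  0.7029 -0.3355  0.0929  0.7547 -0.318   0.1186]
47.3167 [array([0.6511, 0.1162]), array([0.6567, 0.0243]), array([ 0.6622, -0.0675]), array([ 0.6677, -0.1594])]
```

View pics/end_s.png

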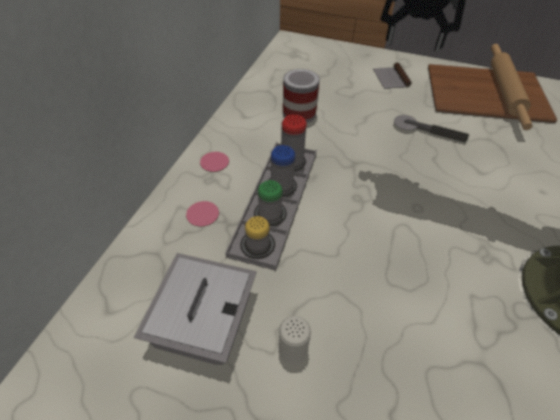

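View pics/end_t.png

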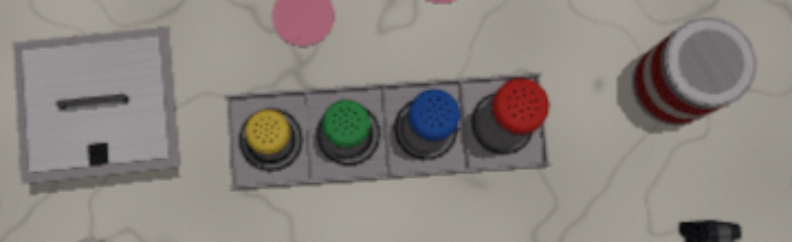

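Both views show all four upright on their mats in the right order (yellow at (268,131) next to the pan, up to red at (521,105)), and the pan and can haven't moved. Handing in.

```bash
python3 -c "
from station import ticket; print(ticket.close_job())"
```

```text
the job is handed in; nothing more can be done
None
```

All four shakers are in the tray and the job is handed in: yellow is in bay 1 next to the pan, then green, blue and red in bays 2 to 4. The robot's clock stood at about 47 s of the 102 s allowed.

- **Placing:** Each shaker was lowered until the wrist felt the mat. Touch forces were about 1.5–3 N for green, blue and red. Yellow touched down harder, at 6.6 N.
- **Last check:** The top camera shows all four upright and within about 2–3 mm of their mat centres. The pan and can read within 2–3 mm of where they started in both cameras, with no consistent shift.
- **Disagreement:** The top camera put everything about 2–3 mm farther away in x than the wrist and side cameras did. The shift was the same for shakers and mats, so I used one common correction. The side camera also put green and blue 3–6 mm to the left of their mat centres in y. It showed a similar offset for blue before I moved it, because it sees only one side of the caps, so I relied on the top camera for centring.

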